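# Clamp the square jar and unscrew its tight cap

### The arm

A 6-joint arm with a two-finger parallel gripper is mounted at the origin on a cart in front of the work surface, level with it; the furniture and walls round the work are solid. World frame = base frame: x ahead of the robot, y to its left, z up, the work surface at z = 0. Lengths are in m, angles in rad, forces in N, time in s.
With the tool pointing down it reaches from about 0.25 to 0.725 m from the base axis. Payload 9.7 kg.
Tool frame: the origin (TCP) lies where the fingers leave the gripper's body, on its centre line; the fingertips stand 73 mm ahead of it and the grasp point (between the pads) lies 54 mm ahead of it; z points along the fingers, y is the line along which they close (so a half turn about z gives the same grasp; the last joint's range is limited). The gripper opens to 85 mm and grips with 20 to 120 N. Pads are 22 mm wide; open, the fingers measure 114 mm over their backs; the gripper's body (76 mm by 85 mm) begins 54 mm behind the grasp point. The pads swing forward as they close: fully open they stand 13 mm farther back than shut.
Start: joints at [1.102, 0.087, 0.176, 1.66, 0, 1.571], TCP at [0.248, 0.491, 0.304] pointing down, gripper open.
Joint ranges: [-3.13, 3.13], [-0.85, 1.81], [-1.15, 1.24], [-2.2, 2.28], [-1.44, 1.52], [-3.14, 3.14]. Speed limits (rad/s): [2.22, 2.22, 2.57, 3.14, 3.14, 3.14].

### API

Orientations are given as a unit quaternion [x, y, z, w].
In Python, from station import manip gives the robot as it stands.
- The arm moves only by the tool servo_tool, never from a script. Its argument "commands" is a list of rows, each a list of 7 numbers: the shift along the tool's x, y, z in m, then the turn, a rotation vector about the tool's x, y, z in rad, then the closure, from 0 (fully open) to 1 (shut). In form: [[tx, ty, tz, wx, wy, wz, fingers], ...]. A call has 1 to 8 rows; each row is the pose to reach, as a shift and turn from the pose commanded when the call began, along the tool's axes at that moment; what a row does not reach only later rows make up. A row lasts 1/8 s, in which the tool goes at most 62.5 mm and 10.7 degrees, less where a joint would pass 70% of its speed; a pose out of reach is approached as far as the arm can. A call with a gripper value outside its range is refused whole. The fingers move at their own pace and stop on an object; "squeeze" is the grip in N (left out, the last holds). Time passes only in rows, so rows that repeat a pose let the fingers close. It gives the time, the measured TCP pose, the force, the opening and the grip force at its end, in the units of the state.
- manip.sense(): the state, without advancing time (a new reading comes with each control period).
- manip.camera(name): name is "scene" or "top" or "wrist"; returns a dict with "img" (420x560x3 uint8, red, green, blue), "z_map" (420x560 float32, m along the optical axis (not along the pixel's ray), 0 where there is no reading), "mtx" (3x3 intrinsics, pixels), "view" (4x4, takes a point from world to camera coordinates); the wrist camera has in their place "mount" (4x4, takes a point from camera to tool coordinates, whose origin is the TCP and whose axes are the flange's). Camera axes: x right, y down, z forward; pixel columns grow to the right and rows downward; lengths in m; the calibration is good to about 2 mm. A picture is of the moment at which its call begins: read the wrist's pose just before it.
- manip.close_job(): hands the job in; it is judged then, once.
The state is a dict: "time_s": time; "qpos": joint angles; "joint_vel": joint speeds; "joint_efforts": joint torques, N m; "position": TCP position; "orientation": TCP orientation; "force": force on the tool from outside, world axes, zero at the start; "ft_torque": the same for the moment, N m; "gripper_width": finger opening in m; "grip_force": force on a finger pad.
Only numpy, scipy, OpenCV 4.12 (cv2) and the standard library are available. Lean on these libraries where they do the work, as an engineer would, in place of code of your own. Each camera call takes 0.05 s, during which the arm holds its last target. There are 200 camera calls.

### The job

The square glass jar stands loosely in the wooden jar clamp. Push the clamp's sliding jaw up against the jar so that the jar is gripped squarely between both jaws, then unscrew the jar's tight steel cap and lift it straight up, leaving the jar standing gripped in the clamp. Finish while still holding the cap, level and still, a few centimetres above the jar's mouth; leave the lemon, the lime and the red-lidded spice jar where they are.

Things in the scene. Friction and masses are not known exactly. Their poses are not given: they have to be found in the camera images.
- clamp: Wooden jar clamp fixed to the worktop: board 104 mm wide (x), 290 mm long (y), 14 mm thick. Origin on the worktop under the middle of the clamped jar's place; the jaw slides along the clamp's own +y towards the fixed jaw, whose rubber face is at y = +32 mm; z up. The jaws are 76 mm wide and reach 62 mm above the worktop. The yaw varies.
- jaw (a joint): Travel of the sliding jaw in m: 0 fully open, growing as it moves along the clamp's +y. Its rubber face is at y = -62 mm + travel, so it bears on the squared-up 64 mm jar at about 0.030 (end stop 0.036). A dry friction of about 7 N holds it wherever it is left; pushing the jar along with it and square takes 10 to 16 N in all.
- jaw_handle (a point): The sliding jaw's black upright round handle, 28 mm in diameter and 55 mm tall with its top 73 mm above the worktop, on the push rod 100 mm behind the jaw's face. This point is on the handle's axis, 17 mm below its top; it moves with the jaw.
- jar_center (a point): Centre of the body of the loose glass jar (0.35 kg): square, 64 x 64 mm, 68 mm high to the shoulder; its underside is 34 mm below this point and stands on the clamp's board, its axes square to its sides, z up. It starts turned a little and off-centre between the jaws. The round neck above is 46 mm in diameter.
- jar_mouth (a point): Centre of the jar's mouth, on the jar's axis 64 mm above the jar's centre, level with the inside top of the screwed-on cap and 7 mm above the tight cap's centre; axes as the jar's.
- cap_center (a point): Centre (half-way up) of the round steel screw cap, 63 mm across, 22 mm high, 60 g, lower edge 12 mm above the jar's shoulder. Axes within 0.2 rad of the jar's when tight. A springy seal presses its short threads (7 N; about 0.2 N m to turn). Anticlockwise from above it rises 2 mm and is free after 40 to 52 degrees; past about 90 the next thread stop is met. Turn about 75, then lift.
- lemon_mid (a point): Middle of the loose lemon, 74 x 59 x 57 mm; bystander.
- lime_mid (a point): Middle of the loose lime, 56 x 44 x 44 mm; bystander.
- spice_mid (a point): Middle of the loose spice jar with a red lid, 45 mm in diameter, 106 mm tall, upright; bystander.
Things that resemble listed ones, but are neither listed nor needed, are in the scene too. Leave any black look-alike of the part that bears jar_center alone.

How it is judged:
On the way, in this order (a step that is already met when the one before it is completed fails the run):
1. the sliding jaw is closed on the jar, which stands square between the jaws with its cap still screwed on (value of joint jaw above 0.0275 m and angle between the x axis of jar_center and the x axis of clamp, either way round below 0.08 rad and angle between the x axis of cap_center and the x axis of jar_center, either way round below 0.45 rad and z of cap_center in the frame of jar_mouth below 0 m), for 0.2 s.
2. the cap is unscrewed from the braced jar: turned until its threads are free, the jar kept square by the closed clamp (angle between the x axis of cap_center and the x axis of jar_center, either way round above 0.75 rad and angle between the x axis of jar_center and the x axis of clamp, either way round below 0.15 rad and value of joint jaw above 0.0265 m), for 0.1 s.
At the end, for the whole second after the job is handed in: The fingers hold the cap still, level within 10 degrees, within 20 mm of the jar's axis, its lower edge 3 to 64 mm above the mouth, not touching the jar; the jar stands upright on the board, square in the clamp within 8 degrees, the jaw still closed on it (travel over 0.0265 m) (z of cap_center in the frame of jar_mouth between 0.014 and 0.075 m and horizontal distance between cap_center and jar_mouth below 0.02 m and angle between cap_center's own z axis and vertical below 0.17 rad and contact force between the fingers and cap above 1 N and contact force between cap and jar below 0.05 N and linear speed of cap below 0.02 m/s and value of joint jaw above 0.0265 m and angle between the x axis of jar_center and the x axis of clamp, either way round below 0.15 rad and angle between jar_center's own z axis and vertical below 0.06 rad and z of jar_center in the frame of clamp between 0.044 and 0.052 m); the arm keeps its last pose, push and grip.
It fails at once if the jar is lifted off the clamp's board or thrown over (z of jar_center in the frame of clamp above 0.058 m or angle between jar_center's own z axis and vertical above 0.25 rad).
It fails at once if the lemon, the lime or the spice jar is pushed from its place by more than 30 mm (distance of any of lemon_mid, lime_mid, spice_mid from where it was at the start of the episode above 0.03 m).
It also fails if it takes over 51 s, if anything falls off the work surface, if the arm or the gripper's body presses on something with over 40 N, if the wrist force passes 120 N, or if a joint passes its speed limit or range.

## Working session

There is one attempt and no reset: what is moved stays moved. The work goes in short steps, Python scripts to look and compute and a tool call to move; the robot and the scene stay as the last step left them, time stands still between calls to the robot, and variables do not carry over. Pictures are saved under pics/ and viewed, at most 10 in all, crops included, and the job is handed in when it is done.

Besides the shell and the picture viewer there is one more tool, called after "Emit:" as a command line: name --pt "numbers of a row" for each row, then --argument value for the rest. servo_tool: Moves the arm, as the interface text tells. Its arguments: {"type":"object","properties":{"commands":{"type":"array"},"squeeze":{"type":"number"}},"required":["commands"]}

```bash
mkdir -p pics
python3 - <<'E'
from station import manip
import cv2,numpy as np,pickle
print(manip.sense())
d={}
for n in("scene","top"):
    c=manip.camera(n);d[n]=c
    cv2.imwrite(f"pics/{n}0.png",c["img"][:,:,::-1]);print(n,c["mtx"].tolist(),np.round(c["view"],3).tolist())
pickle.dump(d,open("d0.pkl","wb"))
E
```

```text
{'time_s': 0.0, 'qpos': array([ 1.10201206e+00,  8.74433410e-02,  1.75134503e-01,  1.65979975e+00,
       -2.67663613e-05,  1.57079328e+00]), 'joint_vel': array([-0.00037274, -0.00084049, -0.00057964,  0.00137425,  0.00022358,
        0.00191631]), 'joint_efforts': array([ 2.64500068e-04, -5.20389569e+01,  4.64802825e+01,  1.61802757e-02,
        1.24253742e-05, -2.45913600e-05]), 'position': array([0.24843521, 0.49054204, 0.3031924 ]), 'orientation': array([ 2.32250241e-01,  9.72655846e-01, -6.41297352e-04, -1.39371285e-04]), 'force': array([-0.06284062, -0.09896784, -0.86157744]), 'ft_torque': array([-0.0299768 , -0.02040694,  0.02914335]), 'grip_force': 0.0, 'gripper_width': 0.08548577457003911}
scene [[509.0928567153152, 0.0, 274.0191656857678], [0.0, 509.0928567153152, 210.11513697787078], [0.0, 0.0, 1.0]] [[-0.895, -0.446, -0.008, 0.597], [-0.328, 0.669, -0.667, 0.033], [0.303, -0.594, -0.745, 1.398], [0.0, 0.0, 0.0, 1.0]]
top [[416.7739244752355, 0.0, 278.6203594661284], [0.0, 416.7739244752355, 208.75891239831998], [0.0, 0.0, 1.0]] [[-0.005, -1.0, -0.006, 0.286], [-0.987, 0.006, -0.158, 0.54], [0.158, 0.005, -0.987, 1.182], [0.0, 0.0, 0.0, 1.0]]
```

View pics/scene0.png

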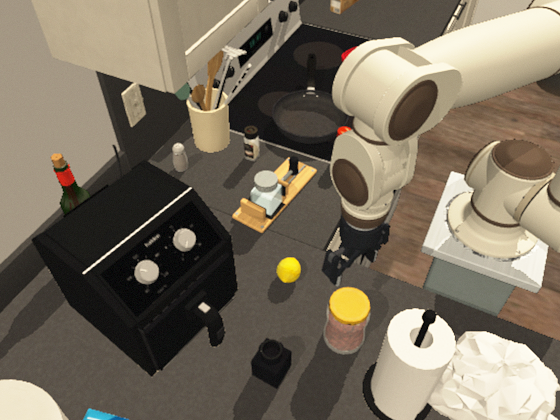

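View pics/top0.png

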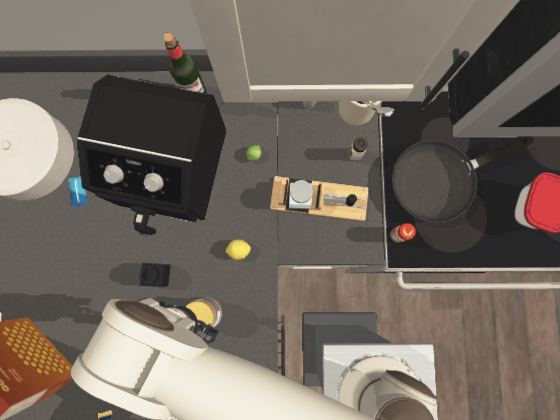

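The scene view shows the clamp at about (275,195), with its handle at its upper-right end (293,168). In the top view the cap is at (300,192), the black handle at (351,200), the fixed jaw at (277,195) and the red-lidded jar at (405,232). The lemon is at (238,250) and the lime at (254,153).

```bash
cat > h.py <<'E'
import numpy as np,cv2,pickle
def cloud(c,V=None):
    V=np.linalg.inv(c["view"]) if V is None else V
    v,u=np.mgrid[:420,:560];z=c["z_map"];K=c["mtx"]
    P=np.stack([(u-K[0,2])/K[0,0]*z,(v-K[1,2])/K[1,1]*z,z,np.ones_like(z)],-1)
    return (P@V.T)[...,:3]
def ray(c,u,v,h,V=None):
    V=np.linalg.inv(c["view"]) if V is None else V
    K=c["mtx"];d=V[:3,:3]@[(u-K[0,2])/K[0,0],(v-K[1,2])/K[1,1],1];o=V[:3,3]
    return o+d*(h-o[2])/d[2]
E
python3 - <<'E'
from h import *
d=pickle.load(open("d0.pkl","rb"));c=d["top"];P=cloud(c)
for u,v in[(300,192),(351,200),(330,200),(277,195),(345,214),(405,232),(238,250),(254,153),(310,205),(286,185)]:print(u,v,P[v,u].round(3))
hsv=cv2.cvtColor(c["img"],cv2.COLOR_RGB2HSV)
m=((hsv[...,0]>8)&(hsv[...,0]<28)&(hsv[...,1]>70)&(hsv[...,2]>90)).astype(np.uint8)
m[:,:265]=0;m[:,375:]=0;m[:170]=0;m[225:]=0
pts=P[(m>0)&(P[...,2]>.005)&(P[...,2]<.022)]
r=cv2.minAreaRect((pts[:,:2]*1000).astype(np.float32));print("board",r,len(pts),cv2.boxPoints(r))
cv2.imwrite("pics/crop.png",np.hstack([cv2.resize(c["img"][165:235,262:382,::-1],None,fx=5,fy=5,interpolation=cv2.INTER_CUBIC)]))
E
```

```text
300 192 [0.577 0.223 0.117]
351 200 [0.561 0.074 0.073]
330 200 [0.573 0.127 0.013]
277 195 [0.589 0.288 0.012]
345 214 [0.529 0.084 0.017]
405 232 [ 0.465 -0.068  0.101]
238 250 [0.421 0.4   0.058]
254 153 [0.714 0.356 0.038]
310 205 [0.547 0.192 0.074]
286 185 [0.612 0.261 0.051]
board ((580.8387451171875, 160.268798828125), (291.3788146972656, 105.10353088378906), 82.44022369384766) 1710 [[509.5768    22.759445]
 [613.7667     8.931961]
 [652.1007   297.77814 ]
 [547.91077  311.60565 ]]
```

View pics/crop.png

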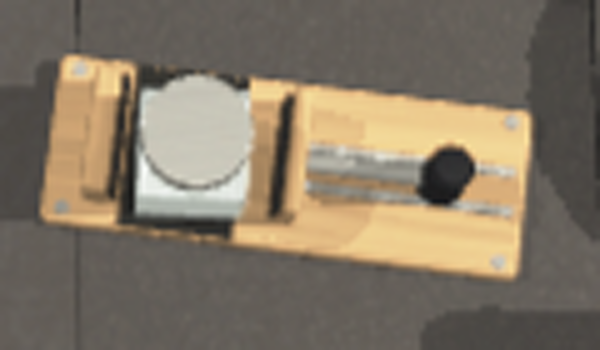

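The enlarged crop shows the jar slightly turned between the jaws. The handle top is near crop (452,165), with the board's long axis tilted by about 7.5°.

```bash
cat >> h.py <<'E'
from scipy.spatial.transform import Rotation as R
def delta(s,p,ydir):
    """tool-frame shift and turn from state s to TCP p, tool down, tool y along angle ydir (rad, mod pi)"""
    r=R.from_quat(s["orientation"]);best=None
    for a in(ydir,ydir+np.pi):
        y=np.array([np.cos(a),np.sin(a),0]);z=np.array([0,0,-1.]);x=np.cross(y,z)
        w=(r.inv()*R.from_matrix(np.stack([x,y,z],1))).as_rotvec()
        if best is None or np.linalg.norm(w)<np.linalg.norm(best):best=w
    return (r.inv().apply(np.array(p)-s["position"])).round(4),best.round(4)
E
python3 - <<'E'
from h import *
from station import manip
d=pickle.load(open("d0.pkl","rb"));s=manip.sense()
for n in("top","scene"):
    P=cloud(d[n]);x,y,z=P[...,0],P[...,1],P[...,2]
    def circ(m,t):
        q=(P[m][:,:2]*1000).astype(np.float32);print(n,t,len(q),cv2.minEnclosingCircle(q),np.median(P[m],0).round(4),((q.max(0)+q.min(0))/2))
    circ((abs(x-.565)<.03)&(abs(y-.075)<.03)&(z>.069)&(z<.08),"handle")
    circ((abs(x-.578)<.05)&(abs(y-.223)<.05)&(z>.108)&(z<.125),"cap")
u=np.array([.1315,.9913])
print(delta(s,[.564,.076,.2],np.arctan2(u[1],u[0])))
E
```

```text
top handle 55 ((568.1369018554688, 70.71842193603516), 12.570453643798828) [0.5701 0.0709 0.0723] [567.67944   70.740555]
top cap 404 ((580.8406372070312, 219.92288208007812), 31.59095001220703) [0.5797 0.2201 0.1174] [580.9011  219.82028]
scene handle 22 ((562.7274169921875, 76.70169067382812), 12.761529922485352) [0.5656 0.0742 0.0706] [562.682     72.992294]
scene cap 344 ((577.4137573242188, 223.94557189941406), 33.57823944091797) [0.5774 0.2274 0.1154] [578.07947 224.16039]
(array([-0.4688, -0.2272,  0.1035]), array([-1.100e-03, -2.000e-04, -3.368e-01]))
```

Emit:
servo_tool --pt "-0.03 -0.015 0.005 0 0 -0.04 0" --pt "-0.08 -0.04 0.01 0 0 -0.08 0" --pt "-0.13 -0.065 0.015 0 0 -0.13 0" --pt "-0.18 -0.09 0.02 0 0 -0.18 0" --pt "-0.23 -0.115 0.025 0 0 -0.22 0" --pt "-0.28 -0.14 0.03 0 0 -0.26 0" --pt "-0.33 -0.165 0.035 0 0 -0.3 0" --pt "-0.38 -0.19 0.04 0 0 -0.337 0"

```text
time_s: 1.1
position: [0.5024, 0.1478, 0.2635]
orientation: [0.065, 0.998, -0.0, -0.0]
force: [0.3, 1.0, 1.1]
gripper_width: 0.0854
grip_force: 0.0
```

Run:
```python
from h import *
from station import manip
s=manip.sense();print(s["position"],s["qpos"].round(2),delta(s,[.567,.072,.2],np.pi/2-.132))
```

```text
[0.50241093 0.1477732  0.26347921] [0.29 0.01 0.02 1.58 0.   0.42] (array([-0.0739, -0.0667,  0.0635]), array([-0.    , -0.0002,  0.0014]))
```

Emit:
servo_tool --pt "-0.035 -0.03 0.02 0 0 0 0" --pt "-0.065 -0.055 0.03 0 0 0 0" --pt "-0.074 -0.066 0.04 0 0 0 0" --pt "-0.074 -0.067 0.04 0 0 0 0" --pt "-0.074 -0.067 0.04 0 0 0 0"

```text
time_s: 1.72
position: [0.5657, 0.0741, 0.2244]
orientation: [0.065, 0.998, 0.0, 0.0]
force: [-0.8, 0.1, 0.6]
gripper_width: 0.0853
grip_force: 0.0
```

Run:
```python
from h import *
from station import manip
s=manip.sense();c=manip.camera("wrist")
T=np.eye(4);T[:3,:3]=R.from_quat(s["orientation"]).as_matrix();T[:3,3]=s["position"]
V=T@c["mount"];pickle.dump((s,c,V),open("w1.pkl","wb"))
print(s["position"],V.round(3).tolist(),c["mtx"][0,0])
P=cloud(c,V);x,y,z=P[...,0],P[...,1],P[...,2]
for t,m in(("handle",(abs(x-.567)<.03)&(abs(y-.072)<.03)&(z>.067)&(z<.08)),("cap",(abs(x-.578)<.05)&(abs(y-.223)<.05)&(z>.105)&(z<.13))):
    q=(P[m][:,:2]*1000).astype(np.float32)
    if len(q):print(t,len(q),cv2.minEnclosingCircle(q),P[m].mean(0))
cv2.imwrite("pics/w1.png",c["img"][:,:,::-1])
```

```text
[0.56567284 0.07412923 0.22438931] [[0.13, 0.954, 0.27, 0.497], [0.991, -0.125, -0.036, 0.084], [-0.0, 0.272, -0.962, 0.294], [0.0, 0.0, 0.0, 1.0]] 351.96044950296755
handle 1118 ((567.224609375, 74.06328582763672), 13.297347068786621) [0.56613098 0.07421589 0.07139091]
cap 6664 ((580.1505737304688, 222.21742248535156), 32.14991760253906) [0.57699119 0.20845843 0.11552511]
```

View pics/w1.png

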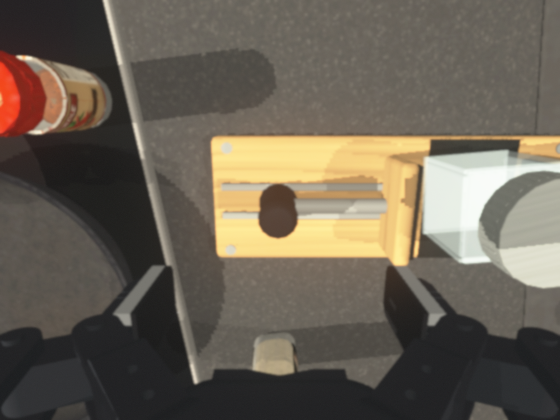

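The wrist view shows the handle at (278,212), between the fingers at image x of about 160 and 410, and the board edges running level, so the yaw is right. I'll descend and grip the handle along the clamp's axis.

Emit:
servo_tool --pt "-0.0015 0 0.03 0 0 0 0.3" --pt "-0.0015 0 0.07 0 0 0 0.3" --pt "-0.0015 0 0.1 0 0 0 0.3" --pt "-0.0015 0 0.114 0 0 0 0.3" --pt "-0.0015 0 0.114 0 0 0 0.5" --pt "-0.0015 0 0.114 0 0 0 1" --pt "-0.0015 0 0.114 0 0 0 1" --pt "-0.0015 0 0.114 0 0 0 1" --squeeze 40

```text
time_s: 2.78
position: [0.5683, 0.0733, 0.1117]
orientation: [0.066, 0.998, 0.0, 0.001]
force: [-2.9, 0.6, 7.0]
gripper_width: 0.0255
grip_force: 39.5
```

Emit:
servo_tool --pt "0 0.003 0 0 0 0 1" --pt "0 0.006 0 0 0 0 1" --pt "0 0.009 0 0 0 0 1" --pt "0 0.012 0 0 0 0 1" --pt "0 0.015 0 0 0 0 1" --pt "0 0.018 0 0 0 0 1" --pt "0 0.021 0 0 0 0 1" --pt "0 0.024 0 0 0 0 1"

```text
time_s: 3.78
position: [0.5712, 0.0956, 0.1116]
orientation: [0.067, 0.998, -0.001, 0.001]
force: [-4.9, -9.4, 8.6]
gripper_width: 0.0259
grip_force: 39.9
```

Emit:
servo_tool --pt "0 0.002 0 0 0 0 1" --pt "0 0.004 0 0 0 0 1" --pt "0 0.005 0 0 0 0 1" --pt "0 0.006 0 0 0 0 1" --pt "0 0.007 0 0 0 0 1" --pt "0 0.007 0 0 0 0 1"

```text
time_s: 4.53
position: [0.5718, 0.1005, 0.1116]
orientation: [0.067, 0.998, -0.003, 0.001]
force: [-6.3, -22.1, 10.6]
gripper_width: 0.0262
grip_force: 40.7
```

Run:
```python
from h import *
from station import manip
c=manip.camera("top")
cv2.imwrite("pics/t2.png",cv2.resize(c["img"][155:235,252:382,::-1],None,fx=5,fy=5,interpolation=cv2.INTER_CUBIC))
```

```text
(no output)
```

View pics/t2.png

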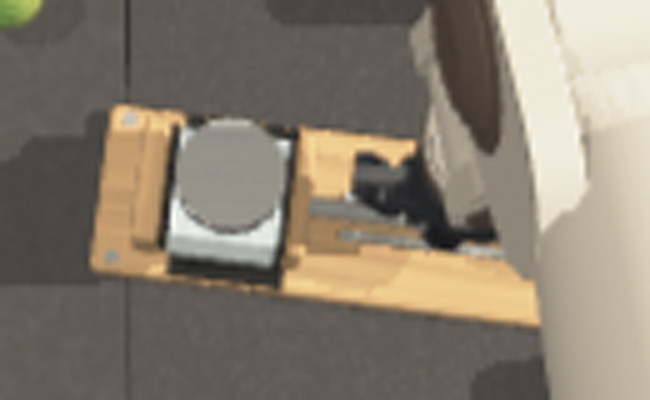

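The jaw now appears to bear on the jar, which looks square. I'll press a little more to confirm it is seated.

Emit:
servo_tool --pt "0 0.001 0 0 0 0 1" --pt "0 0.002 0 0 0 0 1" --pt "0 0.003 0 0 0 0 1" --pt "0 0.003 0 0 0 0 1" --squeeze 60

```text
time_s: 5.08
position: [0.5719, 0.1009, 0.1117]
orientation: [0.068, 0.998, -0.006, 0.001]
force: [-8.8, -37.7, 14.4]
gripper_width: 0.0252
grip_force: 59.3
```

Emit:
servo_tool --pt "0 0 0 0 0 0 0.4" --pt "0 0 0 0 0 0 0.4" --pt "0 0 0 0 0 0 0.4" --pt "0 -0.004 -0.02 0 0 0 0.4" --pt "0 -0.004 -0.06 0 0 0 0.4" --pt "0 -0.004 -0.1 0 0 0 0.4" --pt "0 -0.004 -0.13 0 0 0 0" --pt "0 -0.004 -0.13 0 0 0 0"

```text
time_s: 6.08
position: [0.5724, 0.1035, 0.2427]
orientation: [0.066, 0.998, 0.001, 0.002]
force: [-0.0, 0.3, -0.4]
gripper_width: 0.084
grip_force: 0.0
```

```bash
cat > look.py <<'E'
from h import *
from station import manip
import sys
s=manip.sense();c=manip.camera("wrist")
T=np.eye(4);T[:3,:3]=R.from_quat(s["orientation"]).as_matrix();T[:3,3]=s["position"]
V=T@c["mount"]
print(s["position"],s["qpos"].round(2),s["force"])
P=cloud(c,V);x,y,z=P[...,0],P[...,1],P[...,2]
for t,m in(("handle",(abs(x-.571)<.03)&(abs(y-.102)<.03)&(z>.067)&(z<.08)),("cap",(abs(x-.581)<.05)&(abs(y-.235)<.06)&(z>.108)&(z<.13))):
    q=(P[m][:,:2]*1000).astype(np.float32)
    if len(q):print(t,len(q),cv2.minEnclosingCircle(q),P[m].mean(0))
cv2.imwrite(f"pics/{sys.argv[1]}.png",c["img"][:,:,::-1])
E
python3 look.py w3
python3 - <<'E'
from h import *
from station import manip
c=manip.camera("top");P=cloud(c);x,y,z=P[...,0],P[...,1],P[...,2]
m=(abs(x-.581)<.05)&(abs(y-.235)<.06)&(z>.108)&(z<.125);q=(P[m][:,:2]*1000).astype(np.float32)
print("top cap",cv2.minEnclosingCircle(q))
E
```

```text
[0.57244686 0.10345681 0.24266604] [0.18 0.14 0.12 1.54 0.   0.31] [-0.03529172  0.34722003 -0.37095018]
handle 999 ((570.8340454101562, 101.0838394165039), 13.404627799987793) [0.56990571 0.10130911 0.07129703]
cap 9281 ((584.0764770507812, 232.10508728027344), 32.18495559692383) [0.58190669 0.23062704 0.11653203]
top cap ((585.7478637695312, 229.35232543945312), 32.36101150512695)
```

View pics/w3.png

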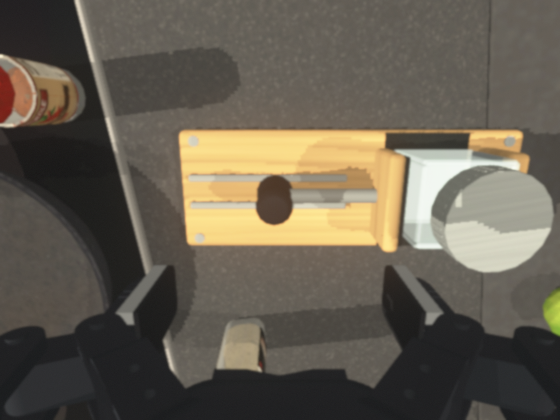

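The wrist view shows the jar seated square between both jaws: handle at (275,200), jar edges parallel to the jaws, cap at (491,218). The handle-to-cap distance of 132 mm matches a fully closed clamp. Next I'll move above the cap with the closing axis along the clamp's x.

Emit:
servo_tool --pt "0.001 0.02 0.0 0 0 0.18 0" --pt "0.002 0.045 0.0 0 0 0.36 0" --pt "0.004 0.075 0.0 0 0 0.54 0" --pt "0.005 0.105 0.0 0 0 0.72 0" --pt "0.0055 0.125 0.0 0 0 0.9 0" --pt "0.0055 0.129 0.01 0 0 1.08 0" --pt "0.0055 0.129 0.015 0 0 1.26 0" --pt "0.0055 0.129 0.02 0 0 1.44 0"

```text
time_s: 7.18
position: [0.5826, 0.2316, 0.2177]
orientation: [0.709, 0.705, -0.001, -0.001]
force: [0.3, -0.9, 0.7]
gripper_width: 0.0854
grip_force: 0.0
```

Emit:
servo_tool --pt "0 0 0 0 0 0.13 0" --pt "0 0 0 0 0 0.13 0" --pt "0 0 0 0 0 0.13 0"

```text
time_s: 7.55
position: [0.5829, 0.2315, 0.2191]
orientation: [0.751, 0.66, -0.001, -0.0]
force: [-0.2, -0.1, 0.2]
gripper_width: 0.0852
grip_force: 0.0
```

```bash
python3 look.py w4
python3 - <<'E'
from h import *
from station import manip
print(delta(manip.sense(),[.584,.232,.155],-.132))
E
```

```text
[0.5829284  0.23149353 0.21908758] [0.38 0.26 0.21 1.52 0.   2.08] [-0.16118219 -0.10247781  0.16795603]
handle 64 ((571.5865478515625, 112.32072448730469), 6.8646955490112305) [0.57142369 0.11307516 0.06841256]
cap 10760 ((584.339599609375, 232.57070922851562), 31.912145614624023) [0.58475075 0.23452056 0.11684355]
(array([0.0007, 0.001 , 0.0644]), array([-0.0007,  0.0004,  0.0034]))
```

View pics/w4.png

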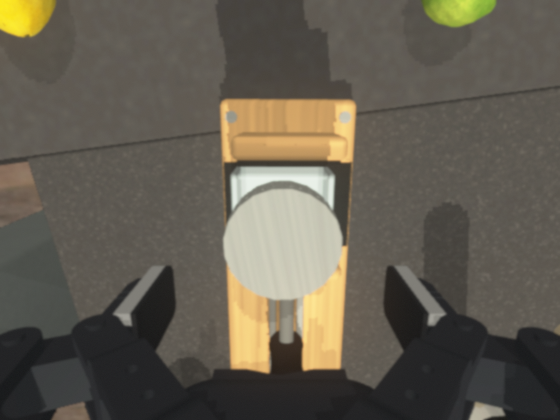

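The cap is centred between the fingers at (283,240). I'll descend and close on it.

Emit:
servo_tool --pt "0.001 0.0015 0.02 0 0 0 0" --pt "0.001 0.0015 0.045 0 0 0 0" --pt "0.001 0.0015 0.06 0 0 0 0" --pt "0.001 0.0015 0.063 0 0 0 0" --pt "0.001 0.0015 0.063 0 0 0 0.15" --pt "0.001 0.0015 0.063 0 0 0 0.25" --pt "0.001 0.0015 0.063 0 0 0 0.6" --pt "0.001 0.0015 0.063 0 0 0 1" --squeeze 40

```text
time_s: 8.6
position: [0.5849, 0.2324, 0.1579]
orientation: [0.752, 0.659, 0.001, 0.0]
force: [-2.7, 0.2, 5.1]
gripper_width: 0.0624
grip_force: 42.3
```

Emit:
servo_tool --pt "0 0 0 0 0 0 1" --pt "0 0 0 0 0 0 1"

```text
time_s: 8.85
position: [0.5849, 0.2324, 0.1578]
orientation: [0.752, 0.659, 0.001, 0.0]
force: [-2.2, 0.5, 5.8]
gripper_width: 0.062
grip_force: 42.3
```

Emit:
servo_tool --pt "0 0 0 0 0 -0.06 1" --pt "0 0 0 0 0 -0.13 1" --pt "0 0 -0.0005 0 0 -0.2 1" --pt "0 0 -0.0008 0 0 -0.28 1" --pt "0 0 -0.001 0 0 -0.36 1" --pt "0 0 -0.0013 0 0 -0.44 1" --pt "0 0 -0.0016 0 0 -0.52 1" --pt "0 0 -0.002 0 0 -0.6 1"

```text
time_s: 9.85
position: [0.5849, 0.2325, 0.1595]
orientation: [0.522, 0.853, 0.0, 0.0]
force: [-1.6, 1.2, 2.9]
gripper_width: 0.062
grip_force: 42.8
```

Run:
```python
from station import manip
s=manip.sense();print(s["ft_torque"],s["force"],s["qpos"])
```

```text
[ 0.12310528  0.35291985 -0.01941884] [-1.61381672  1.22459608  2.85007356] [3.78200559e-01 2.68212915e-01 1.04576737e-01 1.40616950e+00
 2.58851563e-04 1.47731354e+00]
```

Emit:
servo_tool --pt "0 0 0 0 0 -0.08 1" --pt "0 0 0 0 0 -0.16 1" --pt "0 0 0 0 0 -0.26 1" --pt "0 0 0 0 0 -0.36 1" --pt "0 0 0 0 0 -0.46 1" --pt "0 0 0 0 0 -0.56 1" --pt "0 0 0 0 0 -0.66 1" --pt "0 0 0 0 0 -0.71 1"

```text
time_s: 10.85
position: [0.5844, 0.2323, 0.1592]
orientation: [0.193, 0.981, -0.0, -0.0]
force: [-4.2, -0.2, 2.1]
gripper_width: 0.0619
grip_force: 42.8
```

Emit:
servo_tool --pt "0 0 0 0 0 0 1" --pt "0 0 0 0 0 0 1"

```text
time_s: 11.1
position: [0.5845, 0.2322, 0.1591]
orientation: [0.195, 0.981, -0.0, -0.0]
force: [-4.6, -1.4, 5.0]
gripper_width: 0.0624
grip_force: 43.0
```

```bash
python3 look.py w5
python3 - <<'E'
from station import manip
s=manip.sense();print(s["ft_torque"],s["force"],s["qpos"])
E
```

```text
[0.58454674 0.23215357 0.15908649] [ 0.38  0.27  0.1   1.41 -0.    0.77] [-4.61795903 -1.3627962   4.97581389]
handle 1380 ((570.0628051757812, 102.10355377197266), 13.106161117553711) [0.56742775 0.10368636 0.0713735 ]
cap 24622 ((578.29736328125, 235.70419311523438), 45.05756759643555) [0.58066332 0.23469419 0.11780571]
[-0.38778863  1.075579   -0.11783438] [-5.34097237 -1.40725182  4.10288849] [ 3.78042110e-01  2.68339652e-01  1.03986976e-01  1.40678666e+00
 -6.68453087e-05  7.70965054e-01]
```

View pics/w5.png

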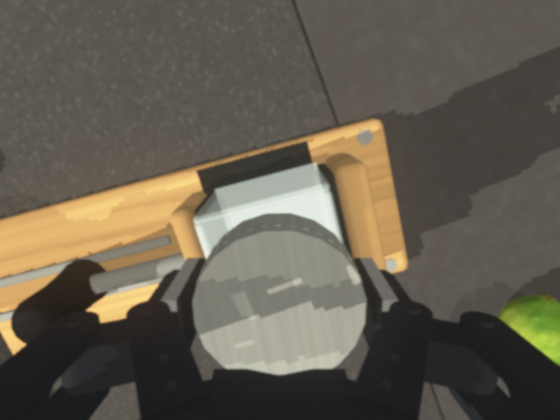

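The jaw and jar are unmoved: the handle is at (570,102) mm, and the jar's edge is parallel to the board. I'll lift a little and check the force.

Emit:
servo_tool --pt "0 0 -0.001 0 0 0 1" --pt "0 0 -0.002 0 0 0 1" --pt "0 0 -0.003 0 0 0 1" --pt "0 0 -0.004 0 0 0 1" --pt "0 0 -0.004 0 0 0 1"

```text
time_s: 11.78
position: [0.5848, 0.2321, 0.1628]
orientation: [0.195, 0.981, -0.0, -0.0]
force: [-2.3, -2.5, -2.3]
gripper_width: 0.0625
grip_force: 44.1
```

Emit:
servo_tool --pt "0 0 -0.001 0 0 0 1" --pt "0 0 -0.002 0 0 0 1" --pt "0 0 -0.003 0 0 0 1" --pt "0 0 -0.003 0 0 0 1"

```text
time_s: 12.28
position: [0.5849, 0.2325, 0.1662]
orientation: [0.195, 0.981, 0.0, 0.0]
force: [-1.1, -0.8, -1.3]
gripper_width: 0.0618
grip_force: 44.2
```

```bash
python3 look.py w6
python3 - <<'E'
from h import *
from station import manip
c=manip.camera("scene");d=pickle.load(open("d0.pkl","rb"))["scene"]
f=lambda i:cv2.resize(i[150:235,220:330,::-1],None,fx=3.6,fy=5,interpolation=cv2.INTER_CUBIC)
cv2.imwrite("pics/s6.png",np.hstack([f(d["img"]),f(c["img"])]))
E
```

```text
[0.58487182 0.23247059 0.16623014] [0.38 0.27 0.12 1.42 0.   0.77] [-1.06751879 -0.76919603 -1.25821283]
handle 1391 ((570.3882446289062, 102.69207000732422), 12.8992280960083) [0.56802327 0.10390003 0.07136874]
cap 24424 ((578.715576171875, 235.98973083496094), 44.8910026550293) [0.58052328 0.23529457 0.12373441]
```

View pics/s6.png

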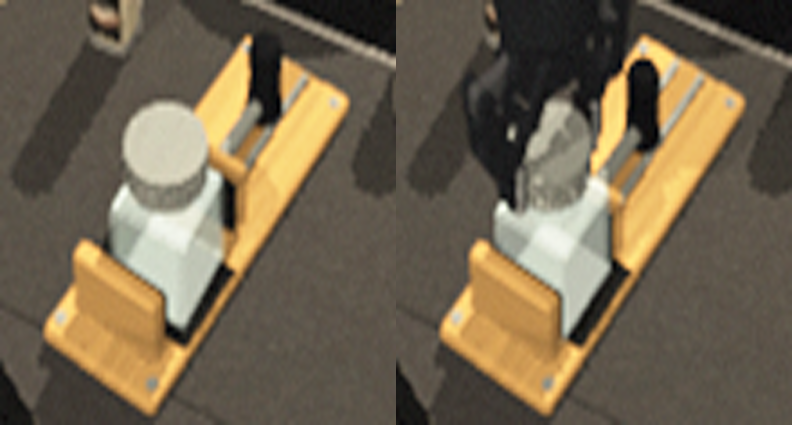

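The force is now down to about the cap's own weight, and the jar is unchanged in the clamp, so the cap is free. I'll lift it to hold height.

Emit:
servo_tool --pt "0 0 -0.006 0 0 0 1" --pt "0 0 -0.014 0 0 0 1" --pt "0 0 -0.022 0 0 0 1" --pt "0 0 -0.029 0 0 0 1" --pt "0 0 -0.034 0 0 0 1" --pt "0 0 -0.034 0 0 0 1" --pt "0 0 -0.034 0 0 0 1" --pt "0 0 -0.034 0 0 0 1"

```text
time_s: 13.38
position: [0.5847, 0.2322, 0.1995]
orientation: [0.195, 0.981, -0.0, -0.0]
force: [0.5, -0.3, -0.6]
gripper_width: 0.0623
grip_force: 44.3
```

```bash
python3 look.py w7
python3 - <<'E'
from h import *
from station import manip
s=manip.sense();print(abs(s["joint_vel"]).max(),s["grip_force"])
c=manip.camera("scene")
cv2.imwrite("pics/s7.png",cv2.resize(c["img"][110:240,200:340,::-1],None,fx=4,fy=4,interpolation=cv2.INTER_CUBIC))
E
```

```text
[0.58465067 0.23221606 0.19949549] [ 0.38  0.26  0.18  1.48 -0.    0.77] [ 0.46100838 -0.30593481 -0.55597175]
handle 1261 ((570.9464111328125, 102.06485748291016), 13.358384132385254) [0.5703286  0.10397749 0.07129574]
cap 20 ((564.6300048828125, 239.36361694335938), 9.8202543258667) [0.5633251  0.23994103 0.10860001]
0.0029300563260657077 44.29225858300924
```

View pics/s7.png

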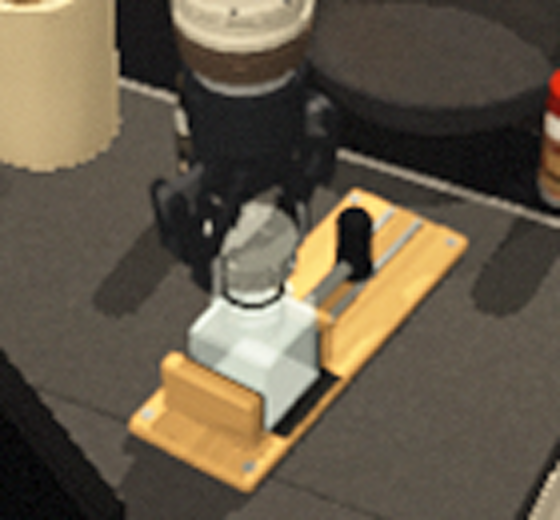

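The cap is held above the open neck, which shows at about (255,290). The jar stands square in the closed clamp and nothing is moving, so I'll hand the job in.

```bash
python3 -c "
from station import manip
print(manip.close_job())"
```

```text
the job is handed in; nothing more can be done
None
```

I closed the clamp on the jar, unscrewed the cap and handed the job in with the cap held still about 35 mm above the jar's mouth; the hand-in returned no verdict.

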